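# Set the dividing wheel back one tooth

### The arm

A 6-joint arm with a two-finger parallel gripper is mounted at the origin on a cart in front of the work surface, level with it; the furniture and walls round the work are solid. World frame = base frame: x ahead of the robot, y to its left, z up, the work surface at z = 0. Lengths are in mm, angles in degrees, forces in N, time in s.
With the tool pointing down it reaches from about 250 to 725 mm from the base axis. Payload 4 kg.
Tool frame: the origin (TCP) lies on the centre line of the jaws, within the pads' length; the fingertips stand 8 mm ahead of it and the grasp point (between the pads) lies 11 mm behind it; x points along the fingers, y is the direction in which the jaws open and shut, and the axes are right-handed (so a half turn about x gives the same grasp; the last joint's range is limited). The gripper opens to 85 mm and grips with 20 to 120 N. Pads are 22 mm wide; open, the fingers measure 114 mm over their backs; the gripper's body (76 mm by 85 mm) begins 54 mm behind the grasp point. The pads swing forward as they close: fully open they stand 13 mm farther back than shut.
Start: joints at [-70.646, 13.785, 0.286, 76.501, 0, 90], TCP at [165.704, -471.743, 239.306] pointing down, gripper open.
Joint ranges: [-155.79, 155.79], [-60.16, 107.12], [-62.33, 73.08], [-114, 123.19], [-81.49, 82.49], [-180, 180]. Speed limits (degrees/s): [159.86, 159.86, 180, 180, 180, 180].

### API

Orientations are given as [roll, pitch, yaw] about the fixed x, y, z axes, in that order (R = Rz(yaw) Ry(pitch) Rx(roll)).
In Python, from rig import bot, optics, workorder gives the robot as it stands. The module is installed in compiled form; this text tells all that it offers.
- The arm moves only by the shell command python3 -m creep 'ROWS' [FORCE]. ROWS is JSON, a list of rows, each a list of 5 numbers: the closure, from 0 (fully open) to 1 (shut), then the shift along the world's x, y, z each as a share of 0.03 m, from -1 to 1, then the turn about the world's z as a share of 4 degrees, from -1 to 1. In form: [[jaw, dx, dy, dz, yaw], ...]. A call has exactly 8 rows; each row shifts and turns the commanded pose from where the row before left it; what a row does not reach is not made up. A row lasts 1/10 s, in which the tool goes at most 50 mm and 8.59 degrees, less where a joint would pass 70% of its speed; a pose out of reach is approached as far as the arm can. A call with a number of a shift or a turn outside -1 to 1 is refused whole. A call with a gripper value outside its range is refused whole. The fingers move at their own pace and stop on an object; FORCE is the grip in N (left out, the last holds). Time passes only in rows, so rows that do not move let the fingers close, or fill a call up. It gives the time, the measured TCP pose, the force and the opening at its end, in the units of the state.
- bot.state(): the state, without advancing time (a new reading comes with each control period).
- optics.get_image(name): name is "side" or "top"; returns (picture, depth): 480x640x3 uint8, red, green, blue; 480x640 float32, mm along the optical axis (not along the pixel's ray), 0 where there is no reading.
- optics.camera_model(name): a dict with "intrinsics" (3x3 intrinsics, pixels), "R" (3x3) and "t" (3): a world point X has camera coordinates R X + t. Camera axes: x right, y down, z forward; pixel columns grow to the right and rows downward; lengths in mm; the calibration is good to about 2 mm. A picture is of the moment at which its call begins. camera_model takes no time and is no camera call.
- workorder.finish_job(): hands the job in, once; it reports no verdict.
The state is a dict: "time": time; "q": joint angles; "joint_velocities": joint speeds; "joint_efforts": joint torques, N m; "tool_pos": TCP position; "eef_rot": TCP orientation; "wrist_force": force on the tool from outside, world axes, zero at the start; "moment": the same for the moment, N m; "grip_width": opening from 0.0 (shut) to 1.0 (fully open).
Only numpy, scipy, OpenCV 4.12 (cv2) and the standard library are available. Lean on these libraries where they do the work, as an engineer would, in place of code of your own. Each camera call takes 0.05 s, during which the arm holds its last target.

### The job

The cup on the dividing wheel has been advanced one division too far. With a fingertip, tip the pawl's ball lever over so that the pawl stays up out of the teeth, push the wheel backward by exactly one tooth (clockwise seen from above) by one of its upright pegs, then tip the ball lever over again so that the pawl lies fully down in the next notch and locks the wheel. Pick nothing up: the cup stays standing in the middle of the wheel, and the things lying around stay where they are.

Things in the scene. Friction and masses are not known exactly. Their poses are not given: they have to be found in the camera images.
- dividing_wheel: Decorator's dividing wheel, fixed to the table, place and heading vary. Origin on the wheel's upright axis at table height; mm coordinates in this list are in this frame, z up. Dark foot 170 across, metal disc 244 across, deck at z 48. Cup in the middle, then six pegs, then a ring of 12 saw teeth near the rim; the pawl, its post (to z 78, at x -55, y -134) and ball lever are on the -y side.
- wheel (a joint): Wheel angle, rad: 0 with the pawl nose mid-notch at the start, positive counterclockwise seen from above (forward), negative clockwise (backward). One tooth is 0.524. Pawl down: stopped backward by a tooth face after about 0.05 of play; forward the ramps slip under the pawl. Pawl up: turns stiffly (about 2 N at a peg) and stays where left. End stops at -1.3 and 0.9.
- pawl (a joint): Pawl angle about its level pivot (along the frame's y, at x -55, z 67), rad: 0 fully down in a notch, about 0.14 resting on a tooth top, 1.05 fully up on its stop. It tips over by its ball's weight: released below about 0.5 it falls down, above about 0.7 it falls fully up and stays. About 1 N at the ball moves it.
- pawl_ball (a point): Centre of the steel ball, 30 across, on the 8 thick stem of the pawl's lever; 55 from the pivot, outboard of the wheel at y -151. Pawl down: the ball is at x -32, z 117, leaning to +x; pawl up: at x -87, z 112, leaning to -x. Pushing the ball toward -x raises the pawl, toward +x lowers it.
- pawl_tip (a point): Middle of the underside of the pawl's nose, which is 10 long and 16 wide. Pawl down: at x 0, y -108, z 49, in the notch. The teeth (ring radius 98 to 118, 30 degrees apart, tops at z 56) each have an upright face, which the nose holds when the wheel is pushed backward, a ramp, and a flat notch floor about 21 long.
- wheel_peg (a point): Centre of the top of one of the six equal wooden pegs on the deck, 16 across and 30 tall (z 48 to 78), on a circle of radius 80 about the axis, 60 degrees apart. At wheel angle 0 this one stands at x -80, y 0, the others follow round. The pegs turn with the wheel.
- wheel_center (a point): Centre of the deck's upper face, on the wheel's axis, at z 48.
- cup: Loose biscuit-fired cup, 67 across and 61 tall, standing in the middle of the wheel; origin at the centre of its underside. It rides round with the wheel.
- jar: Loose glaze jar with a dark screw lid, 51 across, 60 tall; bystander. Origin at the centre of its underside.
- timer: Loose round kitchen timer with a green ribbed top, 63 across, 43 tall; bystander. Origin at the centre of its underside.
- pendant: Loose flat clay whale pendant, 53 x 86 x 8; bystander. Origin at the centre of its underside.
Mind the look-alikes: they are no part of the job. What is shaped like the cup but blue, red or yellow is not meant.

How it is judged (in metres and radians):
On the way, in this order (a step that is already met when the one before it is completed fails the run):
1. the pawl is tipped up and stays up, with the wheel still in its first notch (value of joint pawl above 0.7 rad and value of joint wheel above -0.12 rad), for 0.2 s.
2. the wheel is pushed backward most of a tooth with the pawl up (value of joint pawl above 0.4 rad and value of joint wheel below -0.3 rad), for 0.1 s.
At the end, for the whole second after the job is handed in: The wheel stands one tooth (0.524 rad, within 0.074) back from the notch it started in, at rest, the pawl is fully down in the notch (pawl angle under 0.06 rad), and the cup stands upright within 25 mm of the wheel's centre (value of joint wheel between -0.6 and -0.45 rad and value of joint pawl below 0.06 rad and velocity of joint wheel between -0.05 and 0.05 rad/s and horizontal distance between cup and wheel_center below 0.025 m and angle between cup's own z axis and vertical below 0.1 rad and z of cup in the frame of dividing_wheel below 0.055 m); the robot touches nothing.
It fails at once if the cup is lifted or tipped or pushed out of the middle of the wheel (z of cup in the frame of dividing_wheel above 0.06 m or angle between cup's own z axis and vertical above 0.3 rad or horizontal distance between cup and wheel_center above 0.03 m).
It fails at once if the glaze jar is moved from its place (more than 20 mm) (distance of jar from where it was at the start of the episode above 0.02 m).
It fails at once if the timer is moved from its place (more than 20 mm) (distance of timer from where it was at the start of the episode above 0.02 m).
It fails at once if the whale pendant is moved from its place (more than 20 mm) (distance of pendant from where it was at the start of the episode above 0.02 m).
It also fails if it takes over 50 s, if anything falls off the work surface, if the arm or the gripper's body presses on something with over 40 N, if the wrist force passes 120 N, or if a joint passes its speed limit or range.

## Working session

There is one attempt and no reset: what is moved stays moved. The work goes in short steps, Python scripts to look and compute and a shell command to move; the robot and the scene stay as the last step left them, time stands still between calls to the robot, and variables do not carry over. Pictures are saved under pics/ and viewed, and the job is handed in when it is done.

```bash
mkdir -p pics; python3 - <<'E'
from rig import bot, optics
import cv2, numpy as np
print(bot.state())
for n in ("side","top"):
    im,d=optics.get_image(n); cv2.imwrite(f"pics/{n}0.png",im[:,:,::-1]); np.save(f"{n}d0.npy",d)
    c=optics.camera_model(n); print(n,{k:np.round(v,3).tolist() for k,v in c.items()})
E
```

```text
{'time': 0.0, 'q': array([-7.06439468e+01,  1.38331567e+01,  2.11207254e-01,  7.65014220e+01,
       -6.72888103e-04,  9.00025123e+01]), 'joint_velocities': array([ 0.03664121, -0.064116  ,  0.03011661, -0.00934297, -0.03631023,
       -0.07086708]), 'joint_efforts': array([ 7.17179264e-04, -3.72314322e+01,  2.52410281e+01,  1.69496000e-02,
        1.33082822e-04, -1.02773683e-05]), 'tool_pos': array([ 165.50514414, -471.14089729,  238.38789943]), 'eef_rot': array([-89.68499082,  89.87662668, 109.66855082]), 'wrist_force': array([-0.11607665, -0.31335067, -0.05264568]), 'moment': array([ 0.00690584, -0.0359868 , -0.03038568]), 'grip_width': 1.0014037391822186}
side {'intrinsics': [[529.167, 0.0, 320.091], [0.0, 529.167, 233.852], [0.0, 0.0, 1.0]], 'R': [[-0.991, -0.132, -0.008], [-0.051, 0.434, -0.9], [0.122, -0.891, -0.436]], 't': [508.669, 96.752, 1126.272]}
top {'intrinsics': [[533.894, 0.0, 320.629], [0.0, 533.894, 234.497], [0.0, 0.0, 1.0]], 'R': [[0.029, -1.0, 0.003], [-0.975, -0.029, -0.219], [0.219, 0.003, -0.976]], 't': [34.67, 522.94, 1053.554]}
```

View pics/side0.png

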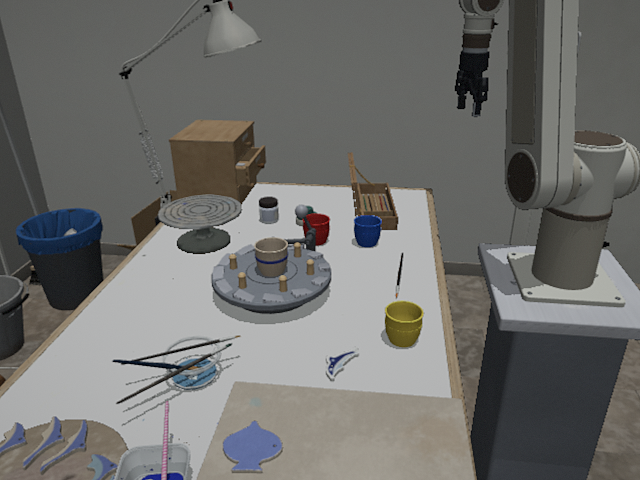

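View pics/top0.png

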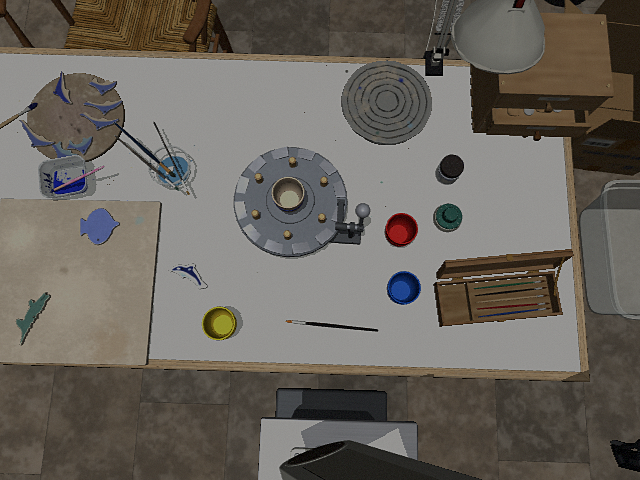

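```bash
cat > h.py <<'E'
import numpy as np, cv2
from rig import bot, optics
def cloud(n):
    im,d=optics.get_image(n); c=optics.camera_model(n); K=c["intrinsics"]
    v,u=np.mgrid[0:480,0:640]
    P=np.stack([(u-K[0,2])/K[0,0]*d,(v-K[1,2])/K[1,1]*d,d],-1)
    return im,d,(P-c["t"])@c["R"]
def ray(n,u,v,z):
    c=optics.camera_model(n);K=c["intrinsics"];r=c["R"].T@np.linalg.solve(K,[u,v,1]);o=-c["R"].T@c["t"]
    return o+r*(z-o[2])/r[2]
def pegs(im):
    hsv=cv2.cvtColor(im,cv2.COLOR_RGB2HSV); m=cv2.inRange(hsv,(10,100,90),(25,255,255))
    m[:140]=0;m[265:]=0;m[:,:225]=0;m[:,355:]=0
    n,l,s,c=cv2.connectedComponentsWithStats(m)
    return [(c[i],s[i]) for i in range(1,n) if s[i,4]>12]
E
python3 - <<'E'
from h import *
im,d,P=cloud("top")
for c,s in pegs(im):
    print(c.round(1),s,ray("top",*c,78).round(1))
    u,v=c.round().astype(int); print("   ",P[v,u].round(1))
# ball
q=P[200:225,350:375].reshape(-1,3); q=q[q[:,2]>95]; print(len(q),q.mean(0),q.max(0))
A=np.c_[2*q,np.ones(len(q))];s=np.linalg.lstsq(A,(q**2).sum(1),rcond=None)[0];print("ball",s[:3],np.sqrt(s[3]+s[:3]@s[:3]))
cv2.imwrite("pics/topz.png",cv2.resize(im[140:270,220:480,::-1],None,fx=3,fy=3,interpolation=cv2.INTER_CUBIC))
# disc edge: deck-height points
e=P[140:265,225:350].reshape(-1,3); e=e[(e[:,2]>46)&(e[:,2]<60)]
(cx,cy),r=cv2.minEnclosingCircle(e[:,:2].astype(np.float32));print(cx,cy,r)
E
```

```text
[291.8 159.8] [289 157   7   7  28] [676.9 115.5  78. ]
    [678.3 115.3  73. ]
[257.6 176.1] [255 173   6   7  24] [638.6 185.5  78. ]
    [638.2 184.5  79.7]
[323.6 179.6] [321 177   6   6  24] [635.   47.2  78. ]
    [635.3  46.3  74.6]
[254.5 212.9] [252 210   6   7  25] [558.8 187.6  78. ]
    [558.5 188.5  78.2]
[321.4 216.3] [318 213   7   7  27] [555.7  49.4  78. ]
    [556.5  50.3  76.9]
[286.8 233.5] [284 231   7   6  25] [517.2 119.1  78. ]
    [516.3 118.7  77.7]
183 [554.74409802 -29.90621007 136.62884031] [ 573.98126806   46.45259627 1142.48039109]
ball [337.88443824  24.82690088 609.4563417 ] 534.6209839963135
592.7088012695312 106.23258209228516 132.45355224609375
```

View pics/topz.png

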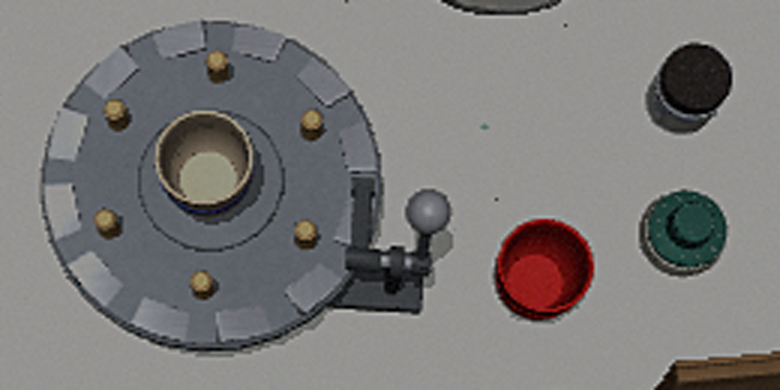

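```bash
python3 - <<'E'
from h import *
from scipy.spatial.transform import Rotation as R
s=bot.state(); M=R.from_euler('xyz',s["eef_rot"],degrees=True).as_matrix();print(M.round(3))
im,d,P=cloud("top")
pp=np.array([ray("top",*c,78)[:2] for c,_ in pegs(im)]);c0=pp.mean(0);w=pp-c0
a=np.degrees(np.arctan2(w[:,1],w[:,0]));print(c0,a.round(1),((a+30)%60-30).mean(),np.hypot(*w.T).round(1))
cir=ray("top",220+428/3,140+210/3,117);print(cir)
g=P[203:219,355:371].reshape(-1,3);g=g[(g[:,2]>100)&(g[:,2]<150)];print(len(g),g.mean(0),g[:,2].max())
for u,v in((401,229),(448,217),(452,168)):print(ray("top",u,v,60).round())
E
```

```text
[[-0.001  0.331 -0.943]
 [ 0.001 -0.943 -0.331]
 [-1.    -0.002 -0.   ]]
[596.98316754 117.41659757] [  -1.4   58.4  -61.4  118.6 -121.5  178.8] -1.408513991497595 [80.  79.6 79.8 79.9 79.5 80.1]
[560.85842604 -32.32474926 117.        ]
174 [558.12014041 -30.76685415 125.8771667 ] 134.8734021450374
[ 538. -117.   60.]
[ 567. -216.   60.]
[ 675. -227.   60.]
```

```bash
python3 -m creep '[[1,0.94,0.915,0,-0.61],[1,0.94,0.915,0,-0.61],[1,0.94,0.915,0,-0.61],[1,0.94,0.915,0,-0.61],[1,0.94,0.915,0,-0.61],[1,0.94,0.915,0,-0.61],[1,0.94,0.915,0,-0.61],[1,0.94,0.915,0,-0.58]]' 40
```

```text
time: 1.0
tool_pos: [392.2, -250.8, 239.3]
eef_rot: [29.9, 90.0, -150.3]
wrist_force: [-0.2, -1.1, -0.3]
grip_width: -0.002
```

```bash
python3 -m creep '[[1,0.94,0.915,0,0],[1,0.94,0.915,0,0],[1,0.94,0.915,0,0],[1,0.94,0.915,0,0],[1,0.94,0.915,0,0],[1,0.94,0.915,0,0],[1,0.94,0.915,0,0],[1,0.94,0.915,0,0]]'; python3 -m creep '[[1,0,0,0,0],[1,0,0,0,0],[1,0,0,0,0],[1,0,0,0,0],[1,0,0,0,0],[1,0,0,0,0],[1,0,0,0,0],[1,0,0,0,0]]'
```

```text
time: 1.8
tool_pos: [617.8, -31.2, 239.0]
eef_rot: [12.0, 90.0, -168.0]
wrist_force: [-0.5, -1.0, -0.0]
grip_width: -0.004
time: 2.6
tool_pos: [616.8, -32.8, 239.5]
eef_rot: [-176.8, 90.0, 3.1]
wrist_force: [-0.5, 0.3, 0.5]
grip_width: 0.002
```

```bash
python3 -m creep '[[1,0,0,-0.8,0],[1,0,0,-0.8,0],[1,0,0,-0.8,0],[1,0,0,-0.8,0],[1,0,0,-0.8,0],[1,0,0,-0.15,0],[1,0,0,0,0],[1,0,0,0,0]]'
python3 - <<'E'
from h import *
from scipy.spatial.transform import Rotation as R
s=bot.state();print(R.from_euler('xyz',s["eef_rot"],degrees=True).as_matrix().round(3))
im,d,P=cloud("top");im2,_,_=cloud("side")
cv2.imwrite("pics/a.png",np.vstack([cv2.resize(i,None,fx=3,fy=3)[:,:780] for i in (im[150:250,220:480,::-1],im2[190:290,190:450,::-1])]))
E
```

```text
time: 3.4
tool_pos: [617.8, -32.6, 116.2]
eef_rot: [177.1, 89.9, -3.0]
wrist_force: [-0.6, 0.4, -0.3]
grip_width: -0.001
[[ 0.002 -0.001 -1.   ]
 [-0.    -1.     0.001]
 [-1.     0.    -0.002]]
```

View pics/a.png

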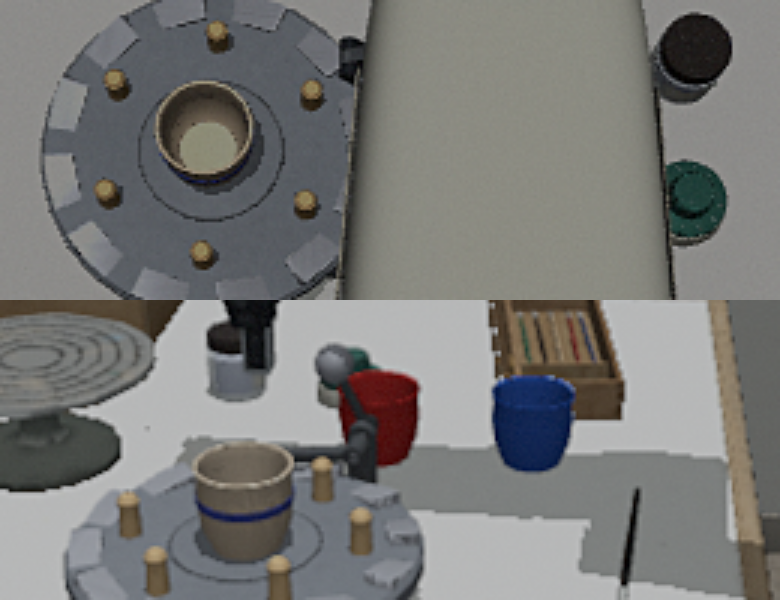

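```bash
python3 -m creep '[[1,-0.4,0,0,0],[1,-0.4,0,0,0],[1,-0.4,0,0,0],[1,-0.3,0,0,0],[1,-0.3,0,0,0],[1,-0.3,0,0,0],[1,-0.3,0,0,0],[1,0,0,0,0]]'
python3 - <<'E'
from h import *
im2,_,_=cloud("side")
cv2.imwrite("pics/b.png",cv2.resize(im2[190:290,190:450,::-1],None,fx=3,fy=3))
E
```

```text
time: 4.3
tool_pos: [543.3, -32.5, 114.7]
eef_rot: [-2.4, 89.9, 177.5]
wrist_force: [0.1, -0.3, -0.2]
grip_width: 0.001
```

View pics/b.png

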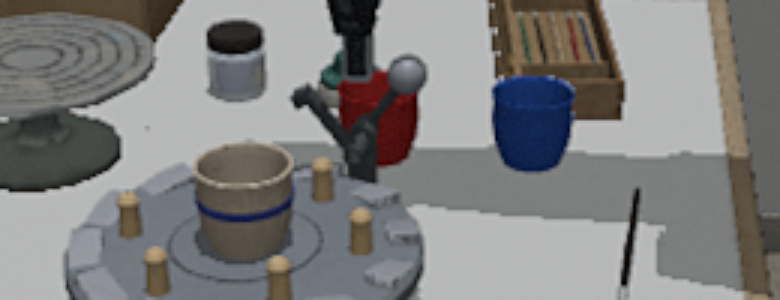

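```bash
python3 -m creep '[[1,0.2,0,0.7,0],[1,0,0,1,0],[1,0,0,1,0],[1,-0.2,0.9,0.5,0],[1,-0.2,0.9,0,0],[1,-0.3,0.9,0,0],[1,-0.3,0.9,0,0],[1,-0.1,0.25,0,0]]'
python3 -m creep '[[1,0,0,0,0],[1,0,0,0,0],[1,0,0,0,0],[1,0,0,-0.8,0],[1,0,0,-0.8,0],[1,0,0,-0.8,0],[1,0,0,0,0],[1,0,0,0,0]]'
python3 - <<'E'
from h import *
im2,_,_=cloud("side")
cv2.imwrite("pics/c.png",cv2.resize(im2[190:290,190:450,::-1],None,fx=3,fy=3))
im2,_,_=cloud("top")
cv2.imwrite("pics/ct.png",cv2.resize(im2[150:250,220:480,::-1],None,fx=3,fy=3))
E
```

```text
time: 5.15
tool_pos: [517.5, 42.3, 209.4]
eef_rot: [-83.9, 88.0, 99.7]
wrist_force: [-0.3, -0.1, -0.9]
grip_width: -0.001
time: 5.95
tool_pos: [519.5, 40.8, 138.8]
eef_rot: [-87.9, 88.1, 95.6]
wrist_force: [1.0, 0.4, -0.2]
grip_width: 0.004
```

View pics/c.png

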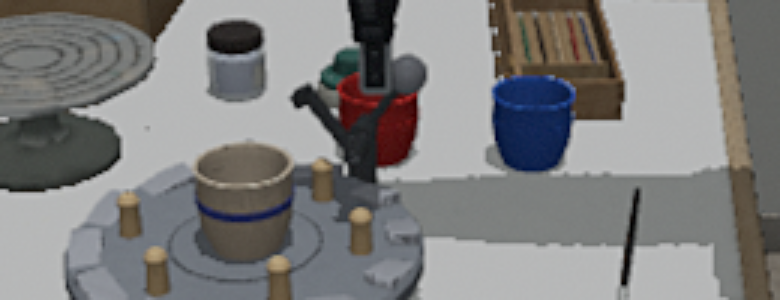

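View pics/ct.png

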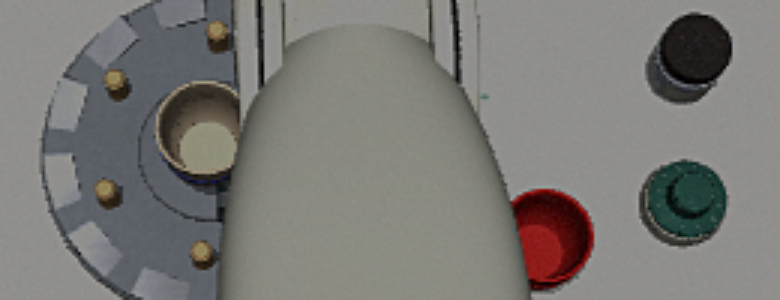

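```bash
python3 - <<'E'
from h import *
from scipy.spatial.transform import Rotation as R
s=bot.state();print(s["q"].round(1),s["tool_pos"].round(1),s["wrist_force"].round(1),s["joint_velocities"].round(1));print(R.from_euler('xyz',s["eef_rot"],degrees=True).as_matrix().round(3))
E
```

```text
[  3.4  19.9  -6.7  63.3   1.9 179.9] [520.7  41.1 140.2] [-0.   0.6 -0.3] [ 0.1 -0.6  0.1 -0.2 -0.1 -0. ]
[[ 0.     0.061 -0.998]
 [ 0.033 -0.998 -0.061]
 [-0.999 -0.033 -0.002]]
```

```bash
python3 -m creep '[[1,0,0,0.5,1],[1,0,0,0.5,1],[1,0,0,0,1],[1,0,0,0,1],[1,0,0,0,1],[1,0,0,0,1],[1,0,0,0,1],[1,0,0,0,1]]'
python3 -m creep '[[1,0,0,0,1],[1,0,0,0,1],[1,0,0,0,1],[1,0,0,0,1],[1,0,0,0,1],[1,0,0,0,1],[1,0,0,0,1],[1,0,0,0,1]]'
python3 -m creep '[[1,0,0.3,0,1],[1,0,0.3,0,1],[1,0,0.3,0,1],[1,0,0.3,0,0],[1,0,0.2,0,0],[1,0,0,0,0],[1,0,0,0,0],[1,0,0,0,0]]'
python3 - <<'E'
from h import *
from scipy.spatial.transform import Rotation as R
s=bot.state();print(s["q"].round(1),s["tool_pos"].round(1),s["wrist_force"].round(1));print(R.from_euler('xyz',s["eef_rot"],degrees=True).as_matrix().round(3))
E
```

```text
time: 6.85
tool_pos: [520.6, 41.2, 170.6]
eef_rot: [-94.7, 88.2, 121.0]
wrist_force: [-0.3, 1.3, 0.2]
grip_width: 0.0
time: 7.65
tool_pos: [520.6, 41.2, 170.6]
eef_rot: [-92.3, 88.3, 155.4]
wrist_force: [0.5, -0.8, 0.2]
grip_width: 0.006
time: 8.45
tool_pos: [519.5, 82.9, 168.9]
eef_rot: [-89.3, 88.1, 170.2]
wrist_force: [-0.7, 0.2, 1.5]
grip_width: -0.0
[  8.7  20.4  -1.3  70.1   0.6 109.2] [519.5  82.9 168.9] [-0.7  0.2  1.5]
[[-0.033  0.983 -0.183]
 [ 0.006 -0.183 -0.983]
 [-0.999 -0.033  0.   ]]
```

```bash
python3 -m creep '[[1,0,0,-0.7,0],[1,0,0,-0.7,0],[1,0,0,-0.7,0],[1,0,0,-0.7,0],[1,0,0,-0.4,0],[1,0,0,-0.17,0],[1,0,0,0,0],[1,0,0,0,0]]'
python3 - <<'E'
from h import *
im2,_,_=cloud("side")
cv2.imwrite("pics/d.png",cv2.resize(im2[190:310,190:450,::-1],None,fx=3,fy=3))
im2,_,_=cloud("top")
cv2.imwrite("pics/dt.png",cv2.resize(im2[150:250,220:480,::-1],None,fx=3,fy=3))
E
```

```text
time: 9.25
tool_pos: [520.2, 83.2, 68.5]
eef_rot: [-90.4, 88.2, 169.1]
wrist_force: [0.4, -0.8, 0.2]
grip_width: 0.003
```

View pics/d.png

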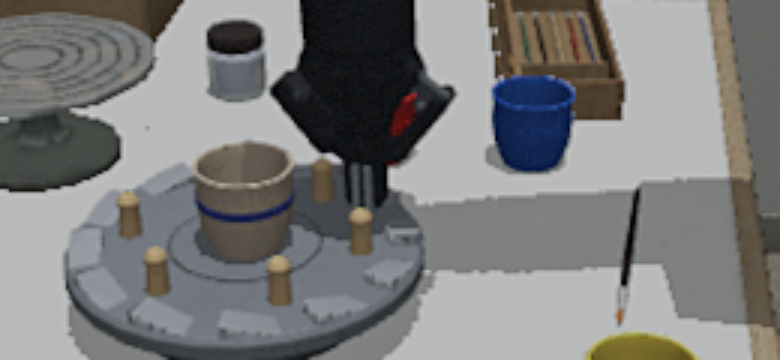

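View pics/dt.png

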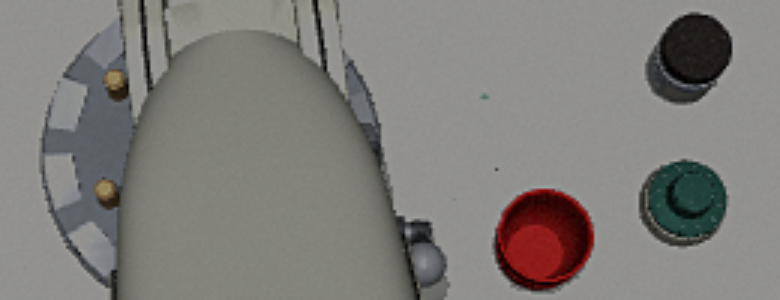

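```bash
python3 -m creep '[[1,0,0.3,0.13,0],[1,0,0.3,0,0],[1,0,0.25,0,0],[1,0,0.25,0,0],[1,0.05,0.2,0,0],[1,0.05,0.2,0,0],[1,0,0.15,0,0],[1,0,0,0,0]]'
python3 - <<'E'
from h import *
im2,_,_=cloud("side")
cv2.imwrite("pics/e.png",cv2.resize(im2[190:310,190:450,::-1],None,fx=3,fy=3))
E
```

```text
time: 10.15
tool_pos: [522.3, 133.9, 71.3]
eef_rot: [-91.9, 88.0, 167.6]
wrist_force: [0.7, -0.5, -0.1]
grip_width: 0.002
```

View pics/e.png

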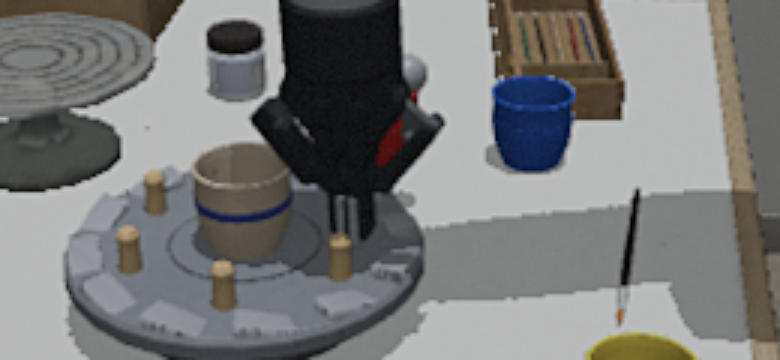

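```bash
cat >> h.py <<'E'
def sp(im):
    hsv=cv2.cvtColor(im,cv2.COLOR_RGB2HSV); m=cv2.inRange(hsv,(10,90,70),(25,255,255))
    m[:235]=0;m[300:]=0;m[:,:205]=0;m[:,335:]=0
    n,l,s,c=cv2.connectedComponentsWithStats(m)
    o=[]
    for i in range(1,n):
        if s[i,4]<40: continue
        p=ray("side",c[i][0],s[i,1]+3,75)[:2]-[597,117.4]
        o.append((s[i].tolist(),p.round(1).tolist(),round(float(np.degrees(np.arctan2(p[1],p[0]))),1)))
    return o
E
python3 - <<'E'
from h import *
for f in("side0",):
    print(*sp(cv2.imread(f"pics/{f}.png")[:,:,::-1].copy()),sep="\n")
print()
im,_,_=cloud("side");print(*sp(im),sep="\n")
E
```

```text
([294, 243, 7, 14, 61], [-43.0, -61.0], -125.2)
([230, 256, 7, 13, 68], [75.7, 10.5], 7.9)
([307, 261, 7, 14, 69], [-81.0, 12.5], 171.2)
([239, 274, 7, 15, 80], [38.5, 77.4], 63.6)
([280, 277, 7, 15, 75], [-40.2, 79.0], 117.0)

([238, 248, 7, 13, 62], [67.7, -25.1], -20.4)
([229, 267, 8, 14, 76], [63.1, 53.7], 40.4)
([300, 268, 7, 15, 85], [-72.0, 41.4], 150.1)
([261, 279, 7, 14, 79], [-7.0, 90.2], 94.4)
```

```bash
python3 -m creep '[[1,0,0.08,0,0],[1,0,0.08,0,0],[1,0,0.05,0,0],[1,0,0,0,0],[1,0,0,0,0],[1,0,0,0,0],[1,0,0,0,0],[1,0,0,0,0]]'
python3 - <<'E'
from h import *
im,_,_=cloud("side");r=sp(im)
for s,p,a in r:
    a=np.degrees(np.arctan2(p[1]-8,p[0]));print(p,a.round(1),((a+1.4+30+30)%60-30).round(1))
E
```

```text
time: 11.05
tool_pos: [522.5, 139.0, 71.6]
eef_rot: [-89.6, 88.1, 169.9]
wrist_force: [0.6, -2.0, 0.1]
grip_width: -0.001
[65.3, -29.9] -30.1 1.3
[65.4, 50.0] 32.7 4.1
[-70.0, 45.4] 151.9 3.3
[-2.8, 90.7] 91.9 3.3
```

```bash
python3 -m creep '[[1,0,0.06,0,0],[1,0,0.05,0,0],[1,0,0,0,0],[1,0,0,0,0],[1,0,-0.4,0,0],[1,0,-0.4,0.3,0],[1,0,-0.3,0.8,0],[1,0,0,1,0]]'
python3 -m creep '[[1,0,-0.5,1,0],[1,0,-0.8,0.7,0],[1,-0.2,-0.9,0,0],[1,-0.4,-0.9,0,0],[1,-0.6,-0.9,0,0],[1,-0.6,-0.7,0,0],[1,0,0,0,0],[1,0,0,0,0]]'
python3 - <<'E'
from h import *
im,_,_=cloud("side")
cv2.imwrite("pics/f.png",cv2.resize(im[190:310,190:450,::-1],None,fx=3,fy=3))
for s,p,a in sp(im):
    a=np.degrees(np.arctan2(p[1]-8,p[0]));print(p,a.round(1),((a+1.4+30+30)%60-30).round(1))
im,_,_=cloud("top");cv2.imwrite("pics/ft.png",cv2.resize(im[150:250,220:480,::-1],None,fx=3,fy=3))
for c,s in pegs(im):
    w=ray("top",*c,78)[:2]-[596.98,117.42];a=np.degrees(np.arctan2(w[1],w[0]));print(w.round(1),a.round(1),((a+1.41+60)%60-30).round(1))
E
```

```text
time: 11.9
tool_pos: [521.1, 107.4, 134.5]
eef_rot: [-87.9, 87.9, 171.5]
wrist_force: [0.6, -0.1, -0.4]
grip_width: 0.002
time: 12.7
tool_pos: [468.4, -32.5, 186.4]
eef_rot: [-91.2, 88.2, 168.2]
wrist_force: [-0.5, -0.2, 0.4]
grip_width: -0.001
[63.9, -34.6] -33.7 -2.3
[-72.9, -24.3] -156.1 -4.7
[67.4, 46.3] 29.6 1.0
[-68.8, 53.2] 146.7 -1.9
[0.8, 91.2] 89.4 0.8
[69.9 35.9] 27.1 -1.4
[ 66.5 -43.3] -33.1 -1.7
[ 3.8 79.4] 87.3 -1.3
[ -4.4 -79.3] -93.2 -1.8
[-66.8  43.4] 147.0 -1.6
[-71.3 -36.1] -153.1 -1.7
```

View pics/ft.png

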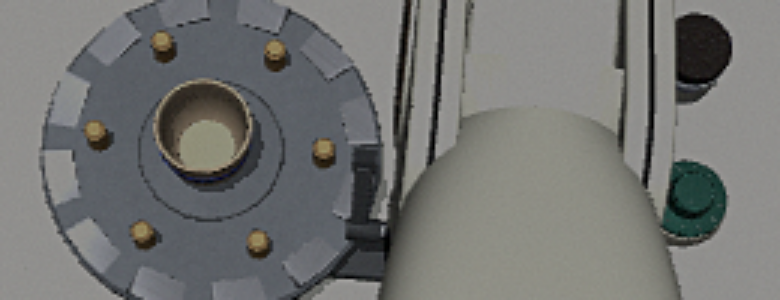

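View pics/f.png

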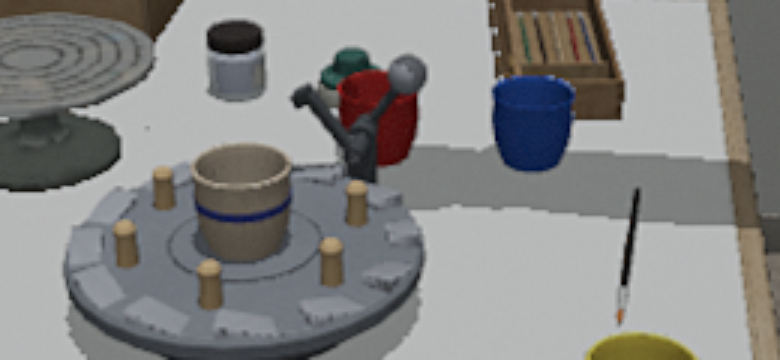

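```bash
python3 -m creep '[[1,-0.4,0,0,0],[1,0,0,-0.3,0],[1,0,0,-0.7,0],[1,0,0,-0.7,0],[1,0,0,-0.5,0],[1,0,0,-0.27,0],[1,0,0,0,0],[1,0,0,0,0]]'
python3 - <<'E'
from h import *
im,_,_=cloud("side")
cv2.imwrite("pics/g.png",cv2.resize(im[190:310,190:450,::-1],None,fx=3,fy=3))
E
```

```text
time: 13.6
tool_pos: [456.7, -31.5, 111.7]
eef_rot: [-89.6, 88.1, 169.9]
wrist_force: [-0.1, 0.1, 0.1]
grip_width: 0.001
```

View pics/g.png

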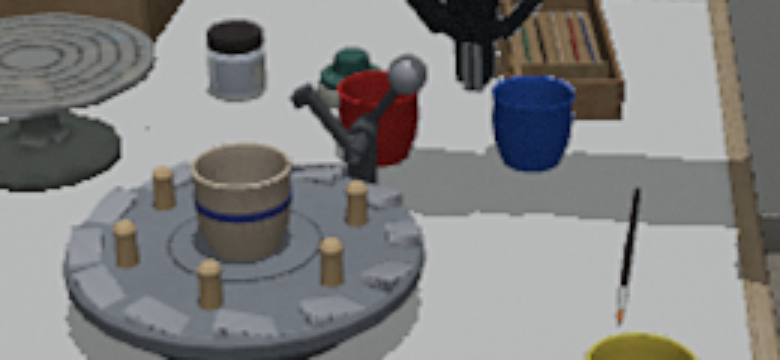

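```bash
python3 -m creep '[[1,0.3,0,0,0],[1,0.3,0,0,0],[1,0.3,0,0,0],[1,0.3,0,0,0],[1,0.3,0,0,0],[1,0.3,0,0,0],[1,0.2,0,0,0],[1,0,0,0,0]]'
python3 - <<'E'
from h import *
im,_,_=cloud("side")
cv2.imwrite("pics/i.png",cv2.resize(im[190:310,190:450,::-1],None,fx=3,fy=3))
E
```

```text
time: 14.45
tool_pos: [518.7, -31.8, 112.3]
eef_rot: [-90.5, 88.3, 169.0]
wrist_force: [-0.2, -0.6, -0.8]
grip_width: 0.006
```

View pics/i.png

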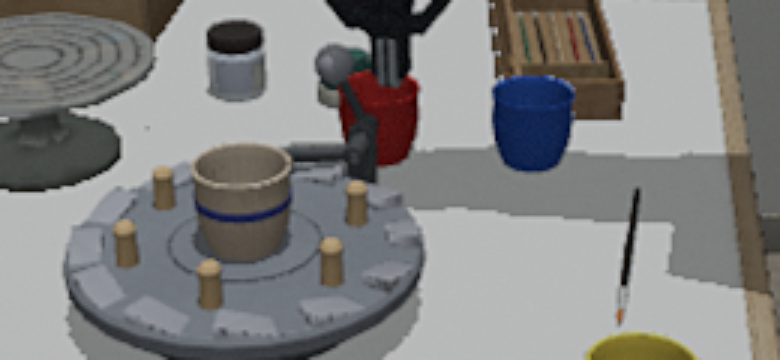

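```bash
python3 -m creep '[[1,-0.6,0,0,0],[1,-0.7,0,0.3,0],[1,-0.7,0,0.7,0],[1,-0.7,-0.9,1,0],[1,-0.7,-0.9,1,0],[1,-0.7,-1,1,0],[1,-0.7,-1,0,0],[1,-0.7,-1,0,0]]'
python3 -m creep '[[1,-0.7,-1,0,0],[1,-0.7,-1,0,0],[1,-0.7,-1,0,0],[1,0,-1,0,0],[1,0,-1,0,0],[1,0,-1,0,0],[1,0,0,0,0],[1,0,0,0,0]]'
python3 - <<'E'
from h import *
im,_,_=cloud("side");a=cv2.imread("pics/side0.png")
it,_,_=cloud("top");b=cv2.imread("pics/top0.png")
z=lambda i,y,x:cv2.resize(i[y:y+50,x:x+65],None,fx=6,fy=6,interpolation=cv2.INTER_CUBIC)
cv2.imwrite("pics/j.png",np.vstack([np.hstack([z(a,200,275),z(im[:,:,::-1],200,275)]),np.hstack([z(b,195,325),z(it[:,:,::-1],195,325)])]))
for c,s in pegs(it):
    w=ray("top",*c,78)[:2]-[596.98,117.42];t=np.degrees(np.arctan2(w[1],w[0]));print(((t+1.41+60)%60-30).round(1))
for A,B,y,x in((a,im[:,:,::-1],202,292),(b,it[:,:,::-1],203,355)):
    A=cv2.cvtColor(A,7-1);B=cv2.cvtColor(np.ascontiguousarray(B),6)
    T=A[y:y+18,x:x+18];r=cv2.matchTemplate(B[y-10:y+28,x-20:x+38],T,cv2.TM_CCOEFF_NORMED);m=cv2.minMaxLoc(r);print("ball shift px",m[3][0]-20,m[3][1]-10,m[1])
E
```

```text
time: 15.3
tool_pos: [351.7, -177.1, 232.4]
eef_rot: [-88.1, 88.2, 171.5]
wrist_force: [0.4, -1.1, -0.3]
grip_width: 0.001
time: 16.1
tool_pos: [288.3, -355.8, 230.6]
eef_rot: [-92.2, 88.0, 167.2]
wrist_force: [-0.3, -0.0, -0.3]
grip_width: -0.005
-1.5
-1.7
-1.3
-1.7
-1.3
-1.6
ball shift px 0 0 0.9995851516723633
ball shift px 0 0 0.9983916282653809
```

View pics/j.png

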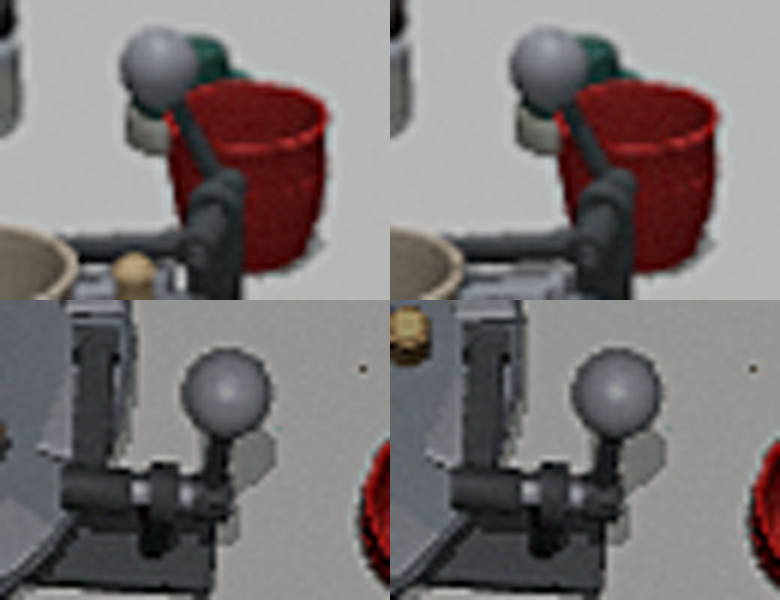

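The ball is back at exactly its starting pixels in both views, so the pawl is fully down. The wheel stands at about −31.5° (−0.55 rad), which is inside the window.

```bash
python3 - <<'E'
from rig import workorder
print(workorder.finish_job())
E
```

```text
the job is handed in; nothing more can be done
None
```

I handed the job in at about 16 s on the robot's clock. The wheel is one tooth back and the pawl is down in the next notch. There was no verdict to read, so this rests on my own camera checks.

**What I did:** I tipped the ball lever toward -x with a shut fingertip, and the side view showed the pawl up. I then pushed one peg to turn the wheel clockwise, tipped the lever back toward +x, and moved the arm clear.

**Last checks:**
- **Wheel:** all six pegs in the top view gave -31.3° to -31.7°, about -0.55 rad. That is roughly 0.03 rad past one exact tooth, but inside the -0.6 to -0.45 window.
- **Pawl:** the ball sits at its starting pixels in both cameras (shift 0 px), so I judged the pawl fully down.
- **Cup:** it looked upright and centred in the pictures, but I did not measure its position.
- **Bystanders:** the jar, timer and pendant were never approached. I did not measure their positions at the end.

**What went wrong or disagreed:**
- On the way to the peg the last joint reached its range limit and part of the move was lost. I turned the gripper to free it, which left a harmless tilt of about 2°.
- Before the last check, the side view's peg readings scattered from -4.7° to +1.0° about the target. I relied on the top view, which agreed to within 0.5°.

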